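# Unclip the battery cover of the press counter

### The arm

A 6-joint arm with a two-finger parallel gripper is mounted at the origin on the work surface. World frame = base frame: x ahead of the robot, y to its left, z up, the work surface at z = 0. Lengths are in m, angles in degrees, forces in N, time in s.
With the tool pointing down it reaches from about 0.275 to 0.85 m from the base axis. Payload 5.2 kg.
Tool frame: the origin (TCP) lies at the very end of the fingers, on their centre line; the grasp point (between the pads) lies behind it (ctrl.tcp_to_grasp is the z of the grasp point in the tool frame, in m); z points along the fingers, y is the line along which they close (so a half turn about z gives the same grasp; the last joint's range is limited). The gripper opens to 85 mm and grips with 20 to 120 N. Pads are 22 mm wide; open, the fingers measure 114 mm over their backs; the gripper's body (76 mm by 85 mm) begins 54 mm behind the grasp point. The pads swing forward as they close: fully open they stand 13 mm farther back than shut.
Start: joints at [51.692, 14.817, 87.949, -0, 77.235, -11.62], TCP at [0.247, 0.491, 0.21] pointing down, gripper open.
Joint ranges: [-179.93, 179.93], [-52.35, 119.4], [10.71, 147.94], [-69.91, 249.91], [12.55, 155.21], [-178.61, 178.61]. Speed limits (degrees/s): [147.25, 147.25, 180, 180, 180, 180].

### API

Orientations are given as [roll, pitch, yaw] about the fixed x, y, z axes, in that order (R = Rz(yaw) Ry(pitch) Rx(roll)).
In Python, from workcell import ctrl, imaging, hand_in gives the robot as it stands.
- The arm moves only by the tool arm_command, never from a script. Its argument "commands" is one flat list of numbers, 4 for each row, row after row: the shift along the tool's x, y, z scaled (see below), then the turn about the tool's z scaled (see below). A call has 1 to 10 rows; each row shifts and turns the commanded pose from where the row before left it, along the tool's axes as they then stand; what a row does not reach is not made up. The controller multiplies each number of a shift by 50 mm and each number of a turn by 0.12 rad. A row lasts 1/10 s, in which the tool goes at most 50 mm and 8.59 degrees, less where a joint would pass 70% of its speed; a pose out of reach is approached as far as the arm can. A call with a number of a shift or a turn outside -1 to 1 is refused whole. A call with a gripper value outside its range is refused whole. "jaw" is the opening, from -1 (shut) to 1 (fully open), set as the call begins (left out, the last holds). The fingers move at their own pace and stop on an object; "grip_force" is the grip in N (left out, the last holds). Time passes only in rows, so rows that do not move let the fingers close. It gives the time, the measured TCP pose, the force, the opening and the grip force at its end, in the units of the state.
- ctrl.sense(): the state, without advancing time (a new reading comes with each control period).
- imaging.grab_frame(name): name is "scene" or "top" or "wrist"; returns the picture (420x560x3 uint8, red, green, blue); there is no depth.
- imaging.camera_params(name): a dict with "fx", "fy", "cx", "cy" (pixels), "R" (3x3) and "t" (3): a world point X has camera coordinates R X + t. Camera axes: x right, y down, z forward; pixel columns grow to the right and rows downward; lengths in m; the calibration is good to about 2 mm. A picture is of the moment at which its call begins: read the wrist's pose just before it. camera_params takes no time and is no camera call; for the wrist camera it gives the pose at the moment of the call.
- hand_in(): hands the job in; it is judged then, once.
The state is a dict: "time_s": time; "q": joint angles; "qd": joint speeds; "joint_efforts": joint torques, N m; "ee_pos": TCP position; "tool_rot": TCP orientation; "wrist_force": force on the tool from outside, world axes, zero at the start; "ft_torque": the same for the moment, N m; "grip_width": opening from 0.0 (shut) to 1.0 (fully open); "grasp_force": force on a finger pad.
Only numpy, scipy, OpenCV 4.12 (cv2) and the standard library are available. Lean on these libraries where they do the work, as an engineer would, in place of code of your own. Each camera call takes 0.05 s, during which the arm holds its last target. There are 200 camera calls.

### The job

Open the small battery box of the press's stroke counter: press its brittle thumb tab inward, only as hard as it takes, until the tab end of the cover springs up. Then lift the cover off by its grip ridge, without forcing it, and set it down (don't drop it) right way up in the middle of the rubber mat, leaving everything else on the counter where it is.

Things in the scene. Friction and masses are not known exactly. Their poses are not given: they have to be found in the camera images.
- box: Battery box of the press stroke counter: open-topped grey box screwed to the counter, 110 (x) x 80 (y) x 60 mm high, walls 5 mm, two cells inside. Origin: centre of its underside, z up. Its black thumb tab sticks out of its +x face; pressing it inward means along the box's -x.
- tab_root (a point): Point on the box's +x face, 34 mm above the counter, from which the black thumb tab sticks out along the box's +x. The tab ends in an upright plate 26 (y) x 18 (z) x 4 mm thick, centred on this point in y and z. Its outer face stands 20 to 40 mm out from this point: it differs from box to box and is not measured, so find it by touch.
- tab_limit (a point): Point 40 mm out from tab_root along the box's +x: the tab never reaches beyond it. The tab is sprung: about 1.5 N starts it moving, each mm takes 2.6 N more. Its barb lets go of the cover after 2 to 5 mm of travel, at 7 to 14.5 N; the tab snaps off at 18 N, before any hard stop. Let go, it springs back out and stays under the risen cover.
- cover: Grey cover of the box, an upside-down tray 119 (x) x 89 (y) mm, about 200 g: plate 5 mm thick, skirt 13 mm deep, 3 mm thick, outside the box walls with 1.5 mm play. Origin: centre of the plane of the skirt's lower edge (closed: 47 mm above the counter), z up, x towards the tab. Unlatched, a spring lifts its tab end and it stays tipped by 0.11 rad; it then lifts off straight up.
- cover_lip (a point): Middle of the cover's top edge at the tab end, 18 mm above the skirt's lower edge. Closed: 65 mm above the counter; unlatched: about 77 mm.
- cover_grip (a point): Centre of the top of the cover's grip ridge, a solid bar 50 mm long (x), 14 mm thick (y), standing 26 mm above the cover's top plate at its centre: pinch it across its 14 mm, the fingers closing along the cover's y.
- mat: Thin black rubber mat fixed to the counter, 180 (x) x 150 (y) x 4 mm thick. Origin: centre of its underside.
- cap_a: a white PVC pipe end cap, 56 mm across, 44 mm high, standing on the counter, not part of the job. Origin: centre of its underside.
- cap_b: a second white PVC pipe end cap, like the first, standing on the counter, not part of the job. Origin: centre of its underside.
- offcut: upright grey PVC pipe offcut, 60 mm outside, 70 mm high, standing on the counter, not part of the job. Origin: centre of its underside.
- shaker: stainless cocktail shaker, 88 mm across, 212 mm high, standing on the counter, not part of the job. Origin: centre of its underside.
- cube: clear acrylic display cube, 80 mm, standing on the counter, not part of the job. Origin: centre of its underside.
- jar: amber glass jar with a black lid, 68 mm across, 100 mm high, standing on the counter, not part of the job. Origin: centre of its underside.
Things that resemble listed ones, but are neither listed nor needed, are in the scene too. Several things look just like the mat: the one meant starts farthest to the robot's right.

How it is judged:
By the outcome, as a careful person would: the job done as asked, in the order asked, and still so for the second after the job is handed in, with the robot touching nothing.
It also fails if it takes over 67 s, if anything falls off the work surface, if the arm or the gripper's body presses on something with over 40 N, if the wrist force passes 120 N, or if a joint passes its speed limit or range.

## Working session

There is one attempt and no reset: what is moved stays moved. The work goes in short steps, Python scripts to look and compute and a tool call to move; the robot and the scene stay as the last step left them, time stands still between calls to the robot, and variables do not carry over. Pictures are saved under pics/ and viewed, at most 12 in all, crops included, and the job is handed in when it is done.

Besides the shell and the picture viewer there is one more tool, called by a JSON object that holds its "method" and its "body". arm_command: Moves the arm, as the interface text tells. Its arguments: {"type":"object","properties":{"commands":{"type":"array"},"jaw":{"type":"number"},"grip_force":{"type":"number"}},"required":["commands"]}

```bash
mkdir -p pics
cat > h.py <<'E'
import numpy as np, cv2
from workcell import ctrl, imaging, hand_in
def ray(name,u,v,z,P=None):
    P=P or imaging.camera_params(name); R=np.array(P["R"]);t=np.array(P["t"])
    c=-R.T@t; d=R.T@np.array([(u-P["cx"])/P["fx"],(v-P["cy"])/P["fy"],1.])
    return c+d*(z-c[2])/d[2]
def proj(name,X,P=None):
    P=P or imaging.camera_params(name); c=np.array(P["R"])@np.array(X)+np.array(P["t"])
    return np.array([P["fx"]*c[0]/c[2]+P["cx"],P["fy"]*c[1]/c[2]+P["cy"]])
def save(name,f):
    im=imaging.grab_frame(name); cv2.imwrite(f"pics/{f}.png",im[:,:,::-1]); return im
E
python3 - <<'E'
from h import *
save("top","top0"); save("scene","scene0")
for n in("top","scene"):
    P=imaging.camera_params(n); print(n,P["fx"],-np.array(P["R"]).T@np.array(P["t"])); print(np.round(P["R"],3))
print(ctrl.sense(), ctrl.tcp_to_grasp)
E
```

```text
top 499.95938621038385 [0.24576401 0.07459788 1.48983466]
[[-0.012 -1.    -0.003]
 [-0.985  0.012 -0.173]
 [ 0.173  0.001 -0.985]]
scene 400.22678528157934 [ 1.15675559 -0.37989208  1.04470168]
[[ 0.595  0.804 -0.016]
 [ 0.613 -0.466 -0.638]
 [-0.52   0.37  -0.77 ]]
{'time_s': 0.1, 'q': array([ 5.16943438e+01,  1.48550318e+01,  8.80045522e+01,  1.30916929e-03,
        7.72340891e+01, -1.16207550e+01]), 'qd': array([-0.05323894, -0.0244394 , -0.16978831, -0.04564031, -0.05956113,
        0.03544927]), 'joint_efforts': array([ 2.03864955e-03, -4.46970570e+01, -2.91250473e+01, -2.63868505e-04,
        6.24499808e-03,  8.76015565e-05]), 'ee_pos': array([0.2466612 , 0.49102841, 0.20926012]), 'tool_rot': array([-1.79908504e+02, -2.01189880e-02,  1.53314792e+02]), 'wrist_force': array([-1.2188511 , -0.86540205, -0.14492287]), 'ft_torque': array([0.01610873, 0.01659713, 0.0235203 ]), 'grasp_force': 0.0, 'grip_width': 1.0004151424305656} -0.0187
```

View pics/top0.png

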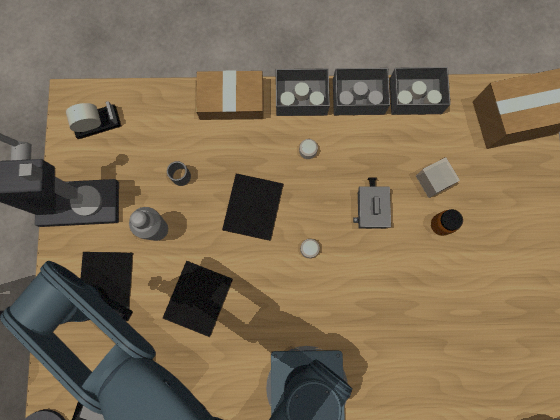

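View pics/scene0.png

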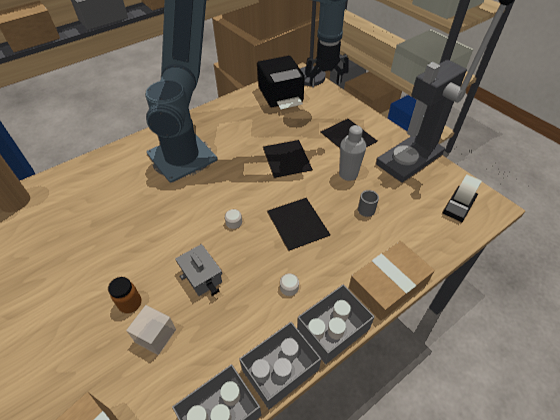

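The top view shows three black mat lookalikes at (253,207), (197,298) and (107,280). Image right is the robot's right (-y), so the one at (253,207) is meant. The box is at (375,207) with its black tab at (373,181). The caps are at (308,148) and (310,248), the jar at (447,222) and the cube at (438,177). I'll confirm with an enlarged crop.

Run:
```python
from h import *
im=cv2.imread("pics/top0.png")
c=cv2.resize(im[160:250,215:415],None,fx=4,fy=4,interpolation=cv2.INTER_CUBIC)
cv2.imwrite("pics/crop1.png",c)
g=im.max(axis=2)
m=((g<45)).astype(np.uint8); m[:, :215]=0; m[:,290:]=0; m[:165]=0; m[245:]=0
cs,_=cv2.findContours(m,0,2); k=max(cs,key=cv2.contourArea); r=cv2.minAreaRect(k); print(r)
b=cv2.boxPoints(r); W=[ray("top",*p,.004)[:2] for p in b]; print(np.round(W,4), np.round(np.mean(W,0),4))
print([np.linalg.norm(W[i]-W[i-1]).round(4) for i in range(4)])
```

```text
((252.46160888671875, 206.60549926757812), (48.79862976074219, 58.463653564453125), 12.875000953674316)
[[0.4568 0.2451]
 [0.6324 0.2066]
 [0.5965 0.0615]
 [0.4223 0.1027]] [0.527 0.154]
[np.float64(0.1466), np.float64(0.1798), np.float64(0.1495), np.float64(0.179)]
```

View pics/crop1.png

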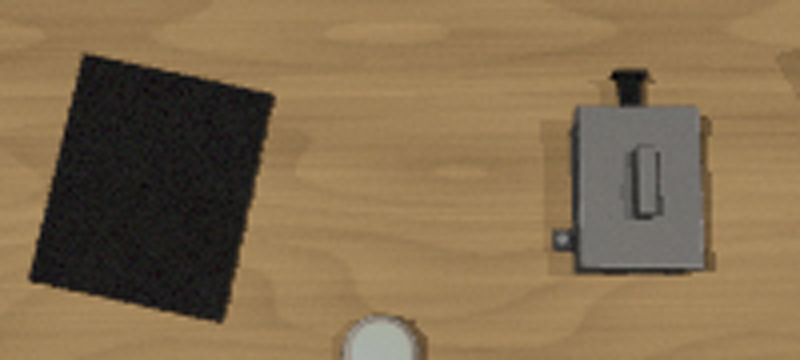

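The crop confirms it: the right-most mat is at crop (150,188), and the box has its tab at (630,85). The cover corners are (577,106), (698,106), (704,269) and (581,269), and the ridge is at (648,180).

Run:
```python
from h import *
f=lambda u,v,z: ray("top",215+(u+.5)/4-.5,160+(v+.5)/4-.5,z)[:2]
C=np.array([f(*p,.065) for p in((577,106),(698,106),(704,269),(581,269))]); print(C.round(4),C.mean(0).round(4))
print([np.linalg.norm(C[i]-C[i-1]).round(4) for i in range(4)])
d=C[0]+C[1]-C[2]-C[3]; print("yaw",np.degrees(np.arctan2(d[1],d[0])))
R=np.array([f(*p,.091) for p in((636,146),(658,146),(662,216),(640,216))]);print("ridge",R.mean(0).round(4)); d=R[0]+R[1]-R[2]-R[3]; print("yaw",np.degrees(np.arctan2(d[1],d[0])))
print("tab",f(630,74,.043))
for n,u,v,z in(("capA",308,147,.044),("capB",310,247,.044),("cube",438,173,.08),("jar",452,217,.1)): print(n,ray("top",u,v,z).round(3))
P=imaging.camera_params("wrist");s=ctrl.sense();print(P["fx"],"cam",-np.array(P["R"]).T@np.array(P["t"])-s["ee_pos"]);print(np.round(P["R"],3))
```

```text
[[ 0.5717 -0.1601]
 [ 0.5706 -0.2483]
 [ 0.4505 -0.2466]
 [ 0.4515 -0.1582]] [ 0.5111 -0.2033]
[np.float64(0.1202), np.float64(0.0883), np.float64(0.1202), np.float64(0.0884)]
yaw -0.8449682293943588
ridge [ 0.5105 -0.2048]
yaw 0.5979326002928582
tab [ 0.60059039 -0.20401256]
capA [ 0.699 -0.015  0.044]
capB [ 0.397 -0.015  0.044]
cube [ 0.604 -0.389  0.08 ]
jar [ 0.471 -0.413  0.1  ]
313.78393708220614 cam [-0.06718613  0.03491369  0.16409264]
[[ 0.448  0.894 -0.002]
 [ 0.854 -0.428  0.298]
 [ 0.265 -0.135 -0.955]]
```

Box yaw is about 0° and its centre is about (0.511,-0.204), with cover sizes matching. The mat is centred at (0.527,0.154) with yaw -12.4°. First I raise the tool and turn it to yaw 180, with the gripper shut.

{"method": "arm_command", "body": {"commands": [0,0,-0.45,-0.97,0,0,-0.45,-0.97,0,0,-0.45,-0.97,0,0,-0.45,-0.97,0,0,0,0], "jaw": -1}}

```text
time_s: 0.6
ee_pos: [0.2478, 0.4925, 0.303]
tool_rot: [179.8, 0.2, -179.9]
wrist_force: [1.7, 0.2, -0.2]
grip_width: 0.144
grasp_force: 0.0
```

{"method": "arm_command", "body": {"commands": [-0.4,-0.7,0,0,-0.4,-0.7,0,0,-0.4,-0.7,0,0,-0.4,-0.7,0,0,-0.4,-0.7,0,0,-0.4,-0.7,0,0,-0.4,-0.7,0,0,-0.4,-0.7,0,0,-0.4,-0.7,0,0,-0.4,-0.7,0,0]}}

```text
time_s: 1.6
ee_pos: [0.4469, 0.1398, 0.2988]
tool_rot: [-180.0, -0.1, 179.9]
wrist_force: [-0.2, 0.5, 0.8]
grip_width: 0.0
grasp_force: 0.0
```

{"method": "arm_command", "body": {"commands": [-0.4,-0.7,0,0,-0.4,-0.7,0,0,-0.4,-0.7,0,0,-0.4,-0.7,0,0,-0.4,-0.7,0,0,-0.4,-0.7,0,0,-0.4,-0.7,0,0,-0.4,-0.7,0,0,-0.4,-0.7,0,0,0,0,0,0]}}

```text
time_s: 2.6
ee_pos: [0.6277, -0.1784, 0.2962]
tool_rot: [-180.0, -0.2, 179.6]
wrist_force: [0.1, -0.0, -1.2]
grip_width: 0.004
grasp_force: 0.0
```

Run:
```python
from h import *
P=imaging.camera_params("wrist"); save("wrist","w1"); print(ctrl.sense()["ee_pos"], ctrl.sense()["tool_rot"])
np.save("P1.npy",P,allow_pickle=True)
for X in((.605,-.204,.043),(.5705,-.204,.065),(.5105,-.2045,.091)): print(proj("wrist",X,P).round())
```

```text
[ 0.62678954 -0.17584971  0.29674313] [179.90620326  -0.22819596 179.70180217]
[255. 154.]
[253. 128.]
[250.  72.]
```

View pics/w1.png

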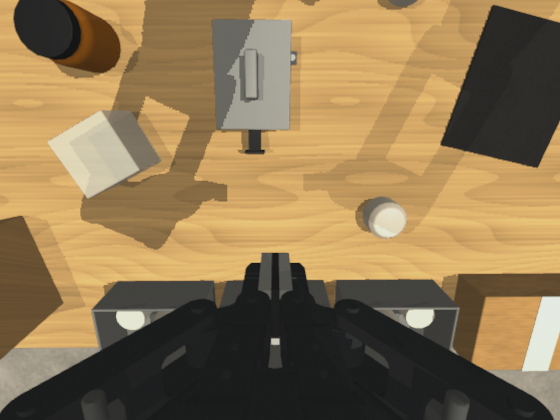

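The wrist view shows the cover's tab-end corners at (217,129) and (289,129), the ridge spanning (246..257, 51..98), and the tab plate at (255,152). The fingers are clear.

Run:
```python
from h import *
P=np.load("P1.npy",allow_pickle=True).item()
for n,u,v,z in(("c1",217,129.5,.065),("c2",290,129.5,.065),("c3",212,19,.065),("c4",291,19,.065),("ridge near L",246,98,.091),("ridge near R",257,98,.091),("ridge far",245.5,51,.091),("ridge far",256,51,.091),("tabL",246,153,.034),("tabR",265,153,.034)): print(n,ray("wrist",u,v,z,P).round(4))
```

```text
c1 [ 0.5723 -0.2482  0.065 ]
c2 [ 0.5729 -0.1589  0.065 ]
c3 [ 0.4531 -0.2466  0.065 ]
c4 [ 0.4537 -0.1588  0.065 ]
ridge near L [ 0.5373 -0.2093  0.091 ]
ridge near R [ 0.5374 -0.1971  0.091 ]
ridge far [ 0.49   -0.2083  0.091 ]
ridge far [ 0.4901 -0.1971  0.091 ]
tabL [ 0.6048 -0.2166  0.034 ]
tabR [ 0.605  -0.1909  0.034 ]
```

{"method": "arm_command", "body": {"commands": [-0.4,-0.56,0,0,0,0,0.5,0,0,0,0.5,0,0,0,0.5,0,0,0,0.5,0,0,0,0.5,0,0,0,0.5,0,0,0,0.5,0,0,0,0.5,0,0,0,0,0]}}

```text
time_s: 3.65
ee_pos: [0.6435, -0.1987, 0.0954]
tool_rot: [179.7, -0.5, 180.0]
wrist_force: [-1.1, 0.0, 0.6]
grip_width: -0.001
grasp_force: 0.0
```

{"method": "arm_command", "body": {"commands": [0,0,0.4,0,0,0,0.4,0,0,0,0.4,0,0,0,0,0,0,0,0,0,0,0,0,0]}}

```text
time_s: 4.25
ee_pos: [0.648, -0.2019, 0.0421]
tool_rot: [-179.9, 0.2, 180.0]
wrist_force: [-0.0, 0.5, 0.5]
grip_width: -0.003
grasp_force: 0.0
```

{"method": "arm_command", "body": {"commands": [0,-0.04,0.2,0,0.2,0,0,0,0.2,0,0,0,0,0,0,0,0,0,0,0,0,0,0,0]}}

```text
time_s: 4.85
ee_pos: [0.6272, -0.2039, 0.0304]
tool_rot: [-180.0, 0.0, 180.0]
wrist_force: [-0.8, 0.0, 0.1]
grip_width: 0.001
grasp_force: 0.0
```

```bash
cat > st.py <<'E'
from h import *
im=[imaging.grab_frame("wrist") for _ in range(8)]
# several readings average
E
python3 - <<'E'
from h import *
F=[]
for i in range(8):
    im=imaging.grab_frame("wrist"); s=ctrl.sense(); F.append(s["wrist_force"])
print(np.round(F,2), s["ee_pos"], s["tool_rot"])
cv2.imwrite("pics/w2.png",im[:,:,::-1])
E
```

```text
[[-0.46 -0.79 -0.42]
 [ 0.16  0.6   0.37]
 [-0.56 -0.15  0.48]
 [ 0.24  0.33 -0.9 ]
 [ 1.24 -0.29  0.68]
 [ 0.03  0.45  0.68]
 [-0.03 -0.34  0.27]
 [-0.26 -0.52  1.33]] [ 0.62696768 -0.20359367  0.02994028] [ 1.79999751e+02 -8.94681478e-04  1.79998215e+02]
```

View pics/w2.png

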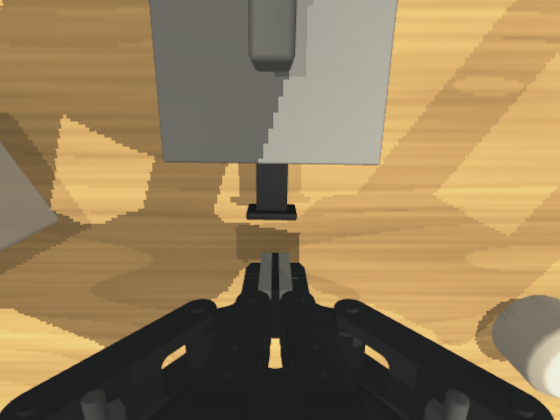

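The tab plate is at (271,212) and the fingertips at (276,253), so they are aligned in y to about 2 mm with a clear gap. I approach in small steps.

{"method": "arm_command", "body": {"commands": [0.06,-0.02,0,0,0.06,-0.02,0,0,0,0,0,0,0,0,0,0]}}

```text
time_s: 5.65
ee_pos: [0.6208, -0.2057, 0.0301]
tool_rot: [180.0, 0.0, 180.0]
wrist_force: [0.7, 0.6, -0.1]
grip_width: 0.002
grasp_force: 0.0
```

{"method": "arm_command", "body": {"commands": [0.02,0,0,0,0.02,0,0,0,0,0,0,0,0,0,0,0]}}

```text
time_s: 6.05
ee_pos: [0.6189, -0.2056, 0.0301]
tool_rot: [-180.0, 0.0, 180.0]
wrist_force: [-0.1, 0.4, 0.8]
grip_width: 0.0
grasp_force: 0.0
```

{"method": "arm_command", "body": {"commands": [0.02,0,0,0,0,0,0,0,0,0,0,0]}}

```text
time_s: 6.35
ee_pos: [0.6179, -0.2057, 0.03]
tool_rot: [-180.0, 0.0, 180.0]
wrist_force: [1.0, -1.4, 0.4]
grip_width: 0.002
grasp_force: 0.0
```

{"method": "arm_command", "body": {"commands": [0.02,0,0,0,0,0,0,0,0,0,0,0]}}

```text
time_s: 6.65
ee_pos: [0.6169, -0.2057, 0.03]
tool_rot: [180.0, 0.0, 180.0]
wrist_force: [-0.0, -0.0, -0.3]
grip_width: 0.003
grasp_force: 0.0
```

{"method": "arm_command", "body": {"commands": [0.02,0,0,0,0,0,0,0,0,0,0,0]}}

```text
time_s: 6.95
ee_pos: [0.6158, -0.2057, 0.03]
tool_rot: [180.0, -0.0, 180.0]
wrist_force: [0.2, 0.2, 0.5]
grip_width: 0.002
grasp_force: 0.0
```

{"method": "arm_command", "body": {"commands": [0.02,0,0,0,0,0,0,0,0,0,0,0]}}

```text
time_s: 7.25
ee_pos: [0.6148, -0.2056, 0.03]
tool_rot: [180.0, -0.0, 180.0]
wrist_force: [0.4, 0.6, 0.6]
grip_width: -0.001
grasp_force: 0.0
```

{"method": "arm_command", "body": {"commands": [0.02,0,0,0,0,0,0,0,0,0,0,0]}}

```text
time_s: 7.55
ee_pos: [0.6138, -0.2056, 0.03]
tool_rot: [180.0, -0.0, 180.0]
wrist_force: [0.0, -0.4, 0.2]
grip_width: -0.001
grasp_force: 0.0
```

{"method": "arm_command", "body": {"commands": [0.02,0,0,0,0,0,0,0,0,0,0,0]}}

```text
time_s: 7.85
ee_pos: [0.6128, -0.2057, 0.03]
tool_rot: [-180.0, -0.0, 180.0]
wrist_force: [-0.6, 0.7, 0.2]
grip_width: 0.002
grasp_force: 0.0
```

{"method": "arm_command", "body": {"commands": [0.02,0,0,0,0,0,0,0,0,0,0,0]}}

```text
time_s: 8.15
ee_pos: [0.6118, -0.2056, 0.03]
tool_rot: [180.0, -0.0, 180.0]
wrist_force: [0.3, -0.2, 0.1]
grip_width: -0.002
grasp_force: 0.0
```

{"method": "arm_command", "body": {"commands": [0.02,0,0,0,0,0,0,0,0,0,0,0]}}

```text
time_s: 8.45
ee_pos: [0.6108, -0.2057, 0.03]
tool_rot: [-180.0, 0.0, 180.0]
wrist_force: [0.6, -0.5, 0.0]
grip_width: 0.001
grasp_force: 0.0
```

{"method": "arm_command", "body": {"commands": [0.02,0,0,0,0,0,0,0,0,0,0,0]}}

```text
time_s: 8.75
ee_pos: [0.6098, -0.2056, 0.03]
tool_rot: [180.0, -0.0, 180.0]
wrist_force: [-0.0, 0.3, -0.5]
grip_width: -0.001
grasp_force: 0.0
```

{"method": "arm_command", "body": {"commands": [0.02,0,0,0,0,0,0,0,0,0,0,0]}}

```text
time_s: 9.05
ee_pos: [0.6089, -0.2057, 0.03]
tool_rot: [180.0, 0.0, 180.0]
wrist_force: [0.8, -0.6, -0.1]
grip_width: -0.001
grasp_force: 0.0
```

{"method": "arm_command", "body": {"commands": [0.02,0,0,0,0,0,0,0,0,0,0,0]}}

```text
time_s: 9.35
ee_pos: [0.6078, -0.2057, 0.03]
tool_rot: [180.0, -0.0, 180.0]
wrist_force: [0.7, 0.0, -0.4]
grip_width: -0.001
grasp_force: 0.0
```

Run:
```python
from h import *
F=[]
for i in range(5):
    im=imaging.grab_frame("wrist"); s=ctrl.sense(); F.append(s["wrist_force"])
print(np.mean(F,0), s["ee_pos"])
cv2.imwrite("pics/w3.png",cv2.resize(im[130:300,170:380],None,fx=3,fy=3)[:,:,::-1])
```

```text
[ 0.13913612 -0.08069625 -0.19888807] [ 0.60791038 -0.20565602  0.03003801]
```

View pics/w3.png

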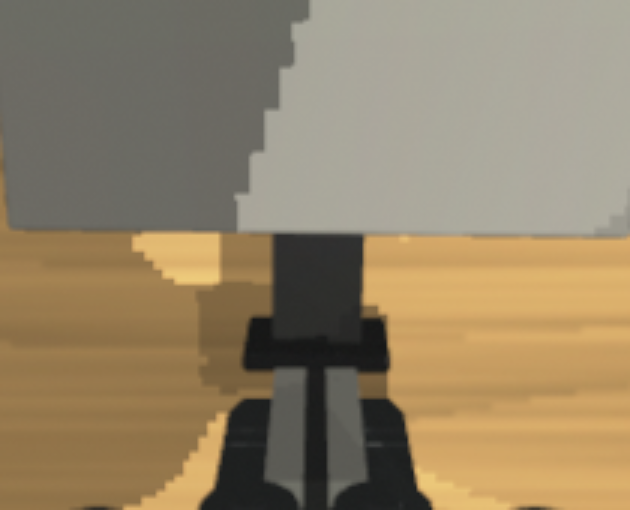

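The fingertips are centred on the plate at crop (316,367) and about to touch. I continue in 0.5 to 1 mm steps.

{"method": "arm_command", "body": {"commands": [0.02,0,0,0,0,0,0,0,0,0,0,0]}}

```text
time_s: 9.9
ee_pos: [0.6068, -0.2056, 0.03]
tool_rot: [180.0, -0.0, 180.0]
wrist_force: [-0.6, 0.1, -1.4]
grip_width: 0.003
grasp_force: 0.0
```

{"method": "arm_command", "body": {"commands": [0.02,0,0,0,0,0,0,0,0,0,0,0]}}

```text
time_s: 10.2
ee_pos: [0.6059, -0.2056, 0.0301]
tool_rot: [-180.0, 0.0, 180.0]
wrist_force: [-1.4, -0.5, 0.1]
grip_width: -0.004
grasp_force: 0.0
```

{"method": "arm_command", "body": {"commands": [0.02,0,0,0,0,0,0,0,0,0,0,0]}}

```text
time_s: 10.5
ee_pos: [0.6048, -0.2056, 0.03]
tool_rot: [180.0, -0.0, 180.0]
wrist_force: [-0.6, -0.5, -0.1]
grip_width: 0.001
grasp_force: 0.0
```

{"method": "arm_command", "body": {"commands": [0.02,0,0,0,0,0,0,0,0,0,0,0]}}

```text
time_s: 10.8
ee_pos: [0.6038, -0.2056, 0.03]
tool_rot: [180.0, -0.0, 180.0]
wrist_force: [-0.1, -0.5, -1.2]
grip_width: 0.002
grasp_force: 0.0
```

{"method": "arm_command", "body": {"commands": [0.02,0,0,0,0,0,0,0,0,0,0,0]}}

```text
time_s: 11.1
ee_pos: [0.6028, -0.2057, 0.03]
tool_rot: [180.0, 0.0, 180.0]
wrist_force: [0.2, 0.6, -0.5]
grip_width: -0.002
grasp_force: 0.0
```

{"method": "arm_command", "body": {"commands": [0.02,0,0,0,0,0,0,0,0,0,0,0]}}

```text
time_s: 11.4
ee_pos: [0.6018, -0.2056, 0.03]
tool_rot: [180.0, -0.0, 180.0]
wrist_force: [-1.0, -0.2, -1.3]
grip_width: -0.0
grasp_force: 0.0
```

Run:
```python
from h import *
P=imaging.camera_params("wrist"); F=[]
for i in range(5):
    im=imaging.grab_frame("wrist"); s=ctrl.sense(); F.append(s["wrist_force"])
print(np.mean(F,0), s["ee_pos"])
for z in(.025,.034,.043): print(z, proj("wrist",(.60,-.2035,z),P), proj("wrist",(.59,-.2035,z),P),proj("wrist",s["ee_pos"],P))
cv2.imwrite("pics/w4.png",cv2.resize(im[130:300,170:380],None,fx=3,fy=3)[:,:,::-1])
# plate position from w1 and w2 assuming top edge
P1=np.load("P1.npy",allow_pickle=True).item()
print(ray("wrist",255,153,.043,P1), ray("wrist",255,153,.025,P1))
```

```text
[0.71318191 0.1058688  0.10296757] [ 0.60186136 -0.2056428   0.02998803]
0.025 [277.47584975 243.20201138] [277.53062725 227.1586134 ] [273.78142109 249.7151004 ]
0.034 [277.60362884 249.69185772] [277.66336245 232.95867487] [273.78142109 249.7151004 ]
0.043 [277.74462052 256.85276585] [277.81007333 239.36942441] [273.78142109 249.7151004 ]
[ 0.60380901 -0.20384844  0.043     ] [ 0.60600928 -0.20499223  0.025     ]
```

View pics/w4.png

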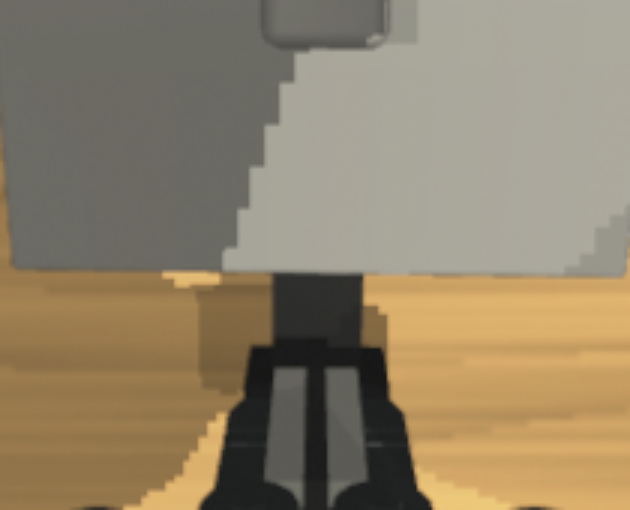

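Run:
```python
from h import *
im=imaging.grab_frame("scene"); s=ctrl.sense(); X=s["ee_pos"]; print(X)
u0,v0=130,200; k=6
c=cv2.resize(im[v0:v0+100,u0:u0+130],None,fx=k,fy=k,interpolation=cv2.INTER_CUBIC)[:,:,::-1].copy()
def mk(X,col):
    p=proj("scene",X); q=((p-[u0,v0]+.5)*k).astype(int); cv2.circle(c,tuple(int(a) for a in q),3,col,-1); print(np.round(X,3),p.round(1),q)
mk(X,(0,0,255)); mk(X+[0,0,.03],(0,255,0))
for dy in(-.013,.013):
    for z in(.025,.043): mk((.604,-.2035+dy,z),(255,0,0))
cv2.imwrite("pics/s2.png",c)
```

```text
[ 0.601873   -0.20567641  0.02999564]
[ 0.602 -0.206  0.03 ] [215.2 292.8] [513 559]
[ 0.602 -0.206  0.06 ] [213.7 287.6] [505 528]
[ 0.604 -0.216  0.025] [212.5 296.3] [497 580]
[ 0.604 -0.216  0.043] [211.6 293.2] [492 562]
[ 0.604 -0.19   0.025] [220.3 291.3] [545 550]
[ 0.604 -0.19   0.043] [219.6 288.2] [540 532]
```

View pics/s2.png

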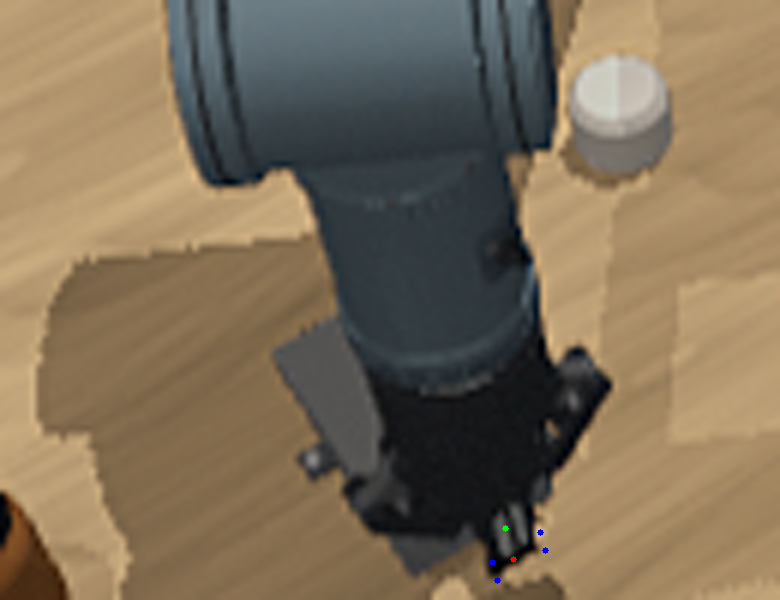

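{"method": "arm_command", "body": {"commands": [0.02,0,0,0,0,0,0,0,0,0,0,0]}}

```text
time_s: 12.0
ee_pos: [0.6008, -0.2057, 0.03]
tool_rot: [-180.0, 0.0, 180.0]
wrist_force: [0.8, -0.3, -0.2]
grip_width: 0.001
grasp_force: 0.0
```

{"method": "arm_command", "body": {"commands": [0.01,0,0,0,0,0,0,0,0,0,0,0]}}

```text
time_s: 12.3
ee_pos: [0.6004, -0.2057, 0.03]
tool_rot: [-180.0, 0.0, 180.0]
wrist_force: [0.1, -0.4, 0.1]
grip_width: -0.004
grasp_force: 0.0
```

```bash
cat > st.py <<'E'
from h import *
F=[];T=[]
for i in range(6):
    im=imaging.grab_frame("wrist"); s=ctrl.sense(); F.append(s["wrist_force"]);T.append(s["ft_torque"])
print(np.mean(F,0).round(2), np.mean(T,0).round(3),s["ee_pos"].round(4),s["time_s"])
# compare with previous crop: plate/cover edge rows along columns
c=im[:,:,:].mean(2)
print("col 262-290 mean:",c[205:275,262:290].mean(1).round().astype(int).tolist())
print("cover edge col 200-240:",int(np.argmax(np.abs(np.diff(im[150:260,200:240].astype(int)[:,:,0].mean(1)-im[150:260,200:240].astype(int)[:,:,2].mean(1)))))+150)
E
python3 st.py
```

```text
[-0.32  0.32  0.04] [-0.017 -0.015 -0.002] [ 0.6004 -0.2056  0.03  ] 12.6
col 262-290 mean: [162, 162, 162, 162, 162, 162, 162, 162, 162, 162, 162, 162, 162, 162, 162, 162, 162, 161, 151, 109, 46, 46, 46, 46, 45, 45, 45, 45, 45, 45, 45, 45, 44, 44, 43, 43, 39, 33, 32, 30, 26, 26, 26, 27, 26, 26, 26, 50, 74, 78, 77, 76, 76, 76, 77, 76, 76, 76, 76, 77, 77, 76, 75, 75, 75, 75, 75, 75, 74, 74]
cover edge col 200-240: 223
```

No contact yet, while the images show the fingertips overlapping the plate from above. The real tip must sit higher than the TCP reading suggests. I back off, lower the tool and probe again.

{"method": "arm_command", "body": {"commands": [-0.1,0,0,0,-0.2,0,0,0,-0.2,0,0,0,-0.1,0,0,0,0,0,0.1,0,0,0,0.1,0,0,0,0.1,0,0,0,0,0,0,0,0,0]}}

```text
time_s: 13.5
ee_pos: [0.6299, -0.2056, 0.0146]
tool_rot: [180.0, -0.0, 180.0]
wrist_force: [-0.1, 0.8, -0.4]
grip_width: -0.002
grasp_force: 0.0
```

```bash
python3 st.py|head -1
```

```text
[ 0.27  0.09 -0.23] [-0.    -0.014  0.021] [ 0.6305 -0.2058  0.0153] 13.8
```

{"method": "arm_command", "body": {"commands": [0.08,0.04,0,0,0.08,0,0,0,0,0,0,0,0,0,0,0]}}

```text
time_s: 14.2
ee_pos: [0.6222, -0.2037, 0.0151]
tool_rot: [-180.0, 0.0, 180.0]
wrist_force: [0.2, -0.4, -0.7]
grip_width: -0.0
grasp_force: 0.0
```

{"method": "arm_command", "body": {"commands": [0.02,0,0,0,0.02,0,0,0,0,0,0,0,0,0,0,0]}}

```text
time_s: 14.6
ee_pos: [0.6204, -0.2037, 0.015]
tool_rot: [180.0, -0.0, 180.0]
wrist_force: [-0.1, 0.1, -0.3]
grip_width: 0.001
grasp_force: 0.0
```

{"method": "arm_command", "body": {"commands": [0.02,0,0,0,0.02,0,0,0,0,0,0,0,0,0,0,0]}}

```text
time_s: 15.0
ee_pos: [0.6183, -0.2036, 0.015]
tool_rot: [180.0, -0.0, 180.0]
wrist_force: [0.2, -1.1, 1.0]
grip_width: 0.003
grasp_force: 0.0
```

{"method": "arm_command", "body": {"commands": [0.02,0,0,0,0,0,0,0,0,0,0,0]}}

```text
time_s: 15.3
ee_pos: [0.6173, -0.2037, 0.015]
tool_rot: [180.0, -0.0, 180.0]
wrist_force: [0.1, 0.8, 0.1]
grip_width: 0.0
grasp_force: 0.0
```

{"method": "arm_command", "body": {"commands": [0.02,0,0,0,0,0,0,0,0,0,0,0]}}

```text
time_s: 15.6
ee_pos: [0.6163, -0.2037, 0.015]
tool_rot: [-180.0, -0.0, 180.0]
wrist_force: [0.2, -1.1, -0.7]
grip_width: 0.001
grasp_force: 0.0
```

{"method": "arm_command", "body": {"commands": [0.02,0,0,0,0,0,0,0,0,0,0,0]}}

```text
time_s: 15.9
ee_pos: [0.6153, -0.2036, 0.015]
tool_rot: [180.0, -0.0, 180.0]
wrist_force: [-0.3, 0.1, -0.3]
grip_width: -0.0
grasp_force: 0.0
```

{"method": "arm_command", "body": {"commands": [0.02,0,0,0,0,0,0,0,0,0,0,0]}}

```text
time_s: 16.2
ee_pos: [0.6148, -0.2037, 0.0151]
tool_rot: [-180.0, 0.0, 180.0]
wrist_force: [2.4, 0.9, -1.9]
grip_width: 0.003
grasp_force: 0.9
```

Contact at TCP x ≈ 0.615, where the plate was expected. Now I press in 0.5 mm steps.

{"method": "arm_command", "body": {"commands": [0.01,0,0,0,0,0,0,0,0,0,0,0]}}

```text
time_s: 16.5
ee_pos: [0.6143, -0.2037, 0.0152]
tool_rot: [-180.0, 0.1, 180.0]
wrist_force: [3.1, -0.8, -0.3]
grip_width: 0.0
grasp_force: 1.6
```

{"method": "arm_command", "body": {"commands": [0.01,0,0,0,0,0,0,0,0,0,0,0]}}

```text
time_s: 16.8
ee_pos: [0.6138, -0.2037, 0.0152]
tool_rot: [-180.0, 0.0, 180.0]
wrist_force: [4.3, 1.3, 0.3]
grip_width: 0.004
grasp_force: 2.2
```

```bash
python3 st.py
```

```text
[4.48 0.45 0.38] [ 0.08  -0.776 -0.016] [ 0.6137 -0.2037  0.0152] 17.1
col 262-290 mean: [62, 53, 53, 53, 53, 53, 53, 53, 53, 53, 53, 52, 52, 53, 53, 53, 54, 54, 54, 54, 53, 53, 53, 53, 53, 53, 54, 54, 54, 52, 44, 45, 45, 44, 43, 43, 43, 41, 32, 24, 24, 25, 31, 40, 46, 48, 45, 42, 39, 56, 78, 79, 79, 79, 79, 79, 79, 79, 78, 78, 78, 78, 78, 77, 77, 77, 76, 75, 75, 75]
cover edge col 200-240: 203
```

{"method": "arm_command", "body": {"commands": [0.01,0,0,0,0,0,0,0,0,0,0,0]}}

```text
time_s: 17.4
ee_pos: [0.6133, -0.2037, 0.0152]
tool_rot: [-180.0, 0.1, 180.0]
wrist_force: [6.1, 0.5, 0.2]
grip_width: -0.001
grasp_force: 2.6
```

{"method": "arm_command", "body": {"commands": [0.01,0,0,0,0,0,0,0,0,0,0,0]}}

```text
time_s: 17.7
ee_pos: [0.613, -0.2037, 0.0152]
tool_rot: [-180.0, 0.1, 180.0]
wrist_force: [6.2, 1.4, -1.1]
grip_width: 0.005
grasp_force: 2.9
```

```bash
python3 st.py
```

```text
[ 6.    0.89 -0.26] [ 9.800e-02 -1.001e+00  1.000e-03] [ 0.613  -0.2037  0.0152] 18.0
col 262-290 mean: [157, 119, 54, 53, 53, 53, 53, 53, 52, 52, 53, 53, 52, 52, 53, 53, 53, 53, 54, 53, 53, 53, 53, 53, 53, 53, 53, 54, 54, 52, 45, 44, 44, 44, 44, 44, 43, 43, 38, 25, 24, 25, 30, 38, 46, 49, 46, 42, 40, 60, 82, 81, 81, 81, 80, 79, 79, 78, 78, 78, 78, 78, 77, 77, 77, 77, 76, 76, 76, 76]
cover edge col 200-240: 205
```

{"method": "arm_command", "body": {"commands": [0.01,0,0,0,0,0,0,0,0,0,0,0]}}

```text
time_s: 18.3
ee_pos: [0.6127, -0.2038, 0.0153]
tool_rot: [-180.0, 0.1, 180.0]
wrist_force: [5.8, 1.1, -0.4]
grip_width: -0.001
grasp_force: 3.2
```

{"method": "arm_command", "body": {"commands": [0.01,0,0,0,0,0,0,0,0,0,0,0]}}

```text
time_s: 18.6
ee_pos: [0.6124, -0.2038, 0.0153]
tool_rot: [-180.0, 0.1, 180.0]
wrist_force: [7.4, 1.2, -1.5]
grip_width: -0.001
grasp_force: 3.5
```

```bash
python3 st.py
```

```text
[ 7.14  1.06 -0.97] [ 0.133 -1.189 -0.01 ] [ 0.6125 -0.2037  0.0153] 18.9
col 262-290 mean: [168, 162, 134, 82, 53, 53, 53, 53, 52, 52, 52, 53, 52, 52, 52, 53, 53, 53, 53, 54, 53, 54, 53, 53, 53, 53, 53, 53, 54, 52, 45, 45, 44, 44, 44, 43, 43, 43, 38, 27, 25, 25, 29, 37, 44, 49, 45, 42, 37, 58, 80, 79, 79, 79, 79, 79, 79, 78, 78, 78, 79, 78, 77, 77, 77, 77, 77, 76, 76, 76]
cover edge col 200-240: 206
```

{"method": "arm_command", "body": {"commands": [0.01,0,0,0,0,0,0,0,0,0,0,0]}}

```text
time_s: 19.2
ee_pos: [0.6122, -0.2038, 0.0154]
tool_rot: [-180.0, 0.2, 180.0]
wrist_force: [8.0, 1.0, -1.2]
grip_width: 0.005
grasp_force: 3.9
```

{"method": "arm_command", "body": {"commands": [0.01,0,0,0,0,0,0,0,0,0,0,0]}}

```text
time_s: 19.5
ee_pos: [0.6119, -0.2038, 0.0154]
tool_rot: [-180.0, 0.2, 180.0]
wrist_force: [8.5, 0.9, -1.1]
grip_width: -0.001
grasp_force: 4.2
```

```bash
python3 st.py
```

```text
[ 8.07  1.24 -1.67] [ 0.178 -1.431 -0.011] [ 0.6119 -0.2038  0.0154] 19.8
col 262-290 mean: [167, 167, 166, 157, 120, 52, 53, 53, 52, 52, 52, 52, 53, 52, 52, 52, 52, 52, 53, 53, 53, 53, 53, 53, 53, 53, 53, 53, 53, 51, 46, 45, 44, 44, 44, 44, 43, 43, 38, 29, 25, 25, 28, 36, 44, 49, 46, 43, 40, 58, 79, 79, 79, 79, 79, 79, 79, 79, 79, 79, 78, 78, 78, 77, 77, 75, 75, 75, 75, 75]
cover edge col 200-240: 208
```

{"method": "arm_command", "body": {"commands": [0.01,0,0,0,0,0,0,0,0,0,0,0]}}

```text
time_s: 20.1
ee_pos: [0.6116, -0.2038, 0.0154]
tool_rot: [-180.0, 0.2, 180.0]
wrist_force: [9.0, 1.2, -1.8]
grip_width: 0.0
grasp_force: 4.5
```

{"method": "arm_command", "body": {"commands": [0.01,0,0,0,0,0,0,0,0,0,0,0]}}

```text
time_s: 20.4
ee_pos: [0.6114, -0.2038, 0.0155]
tool_rot: [-180.0, 0.2, 180.0]
wrist_force: [9.3, 1.5, -2.0]
grip_width: 0.001
grasp_force: 4.8
```

{"method": "arm_command", "body": {"commands": [0.01,0,0,0,0,0,0,0,0,0,0,0]}}

```text
time_s: 20.7
ee_pos: [0.611, -0.2038, 0.0155]
tool_rot: [-180.0, 0.2, 180.0]
wrist_force: [11.3, 1.0, -2.5]
grip_width: -0.002
grasp_force: 5.0
```

```bash
python3 st.py
```

```text
[10.    0.89 -1.85] [ 0.195 -1.716 -0.013] [ 0.6111 -0.2038  0.0155] 21.0
col 262-290 mean: [167, 167, 167, 167, 167, 167, 167, 166, 157, 123, 68, 52, 51, 52, 52, 52, 52, 52, 52, 52, 52, 53, 53, 53, 53, 53, 53, 53, 53, 51, 46, 44, 44, 44, 43, 43, 43, 43, 39, 28, 24, 24, 26, 34, 43, 48, 46, 41, 39, 59, 80, 80, 79, 79, 79, 79, 78, 78, 78, 78, 78, 77, 77, 77, 77, 76, 76, 76, 76, 76]
cover edge col 200-240: 213
```

```bash
python3 - <<'E'
from h import *
P=imaging.camera_params("wrist")
for z in(.065,.077): print(proj("wrist",(.5725,-.2475,z),P),proj("wrist",(.5725,-.1585,z),P))
E
python3 st.py
python3 - <<'E'
from h import *
im=save("wrist","w5")
E
```

```text
[159.15168689 212.59105262] [391.38643695 212.74930913]
[146.96344283 223.4059518 ] [403.61221515 223.58768718]
[10.02  1.16 -2.27] [ 0.215 -1.733 -0.03 ] [ 0.6111 -0.2038  0.0155] 21.3
col 262-290 mean: [167, 167, 167, 167, 167, 167, 167, 166, 157, 123, 68, 51, 51, 52, 52, 52, 52, 52, 52, 52, 52, 52, 53, 53, 53, 53, 53, 53, 53, 51, 46, 44, 44, 44, 44, 43, 43, 43, 39, 28, 24, 24, 27, 34, 43, 48, 46, 41, 39, 59, 80, 80, 79, 79, 78, 79, 78, 78, 78, 78, 78, 78, 77, 77, 77, 77, 76, 76, 76, 76]
cover edge col 200-240: 213
```

View pics/w5.png

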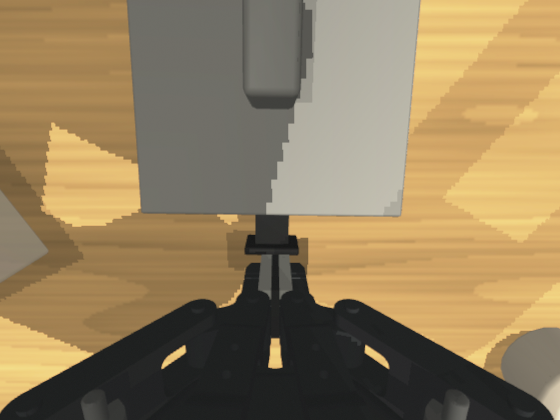

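The cover corners are now at (142,212) and (401,215). Their 259 px width matches the risen lip (257 px predicted, against 232 closed), so the latch released at about 10-11 N. I let the tab back out, then touch the counter to find the true fingertip height.

{"method": "arm_command", "body": {"commands": [-0.05,0,0,0,-0.1,0,0,0,-0.2,0,0,0,-0.25,0,0,0,0,0,0.1,0,0,0,0.1,0,0,0,0,0,0,0,0,0]}}

```text
time_s: 22.15
ee_pos: [0.6378, -0.2034, 0.0043]
tool_rot: [180.0, -0.1, 180.0]
wrist_force: [0.5, 0.6, -0.0]
grip_width: -0.002
grasp_force: 0.0
```

{"method": "arm_command", "body": {"commands": [0,0,0.06,0,0,0,0,0,0,0,0,0]}}

```text
time_s: 22.45
ee_pos: [0.6388, -0.2037, 0.002]
tool_rot: [180.0, -0.0, 180.0]
wrist_force: [-0.1, -0.1, 0.6]
grip_width: -0.002
grasp_force: 0.0
```

{"method": "arm_command", "body": {"commands": [0,0,0.06,0,0,0,0,0,0,0,0,0]}}

```text
time_s: 22.75
ee_pos: [0.6388, -0.2036, -0.0011]
tool_rot: [180.0, -0.0, 180.0]
wrist_force: [0.6, 0.4, 0.5]
grip_width: -0.001
grasp_force: 0.0
```

{"method": "arm_command", "body": {"commands": [0,0,0.06,0,0,0,0.04,0,0,0,0,0,0,0,0,0]}}

```text
time_s: 23.15
ee_pos: [0.6388, -0.2036, -0.0062]
tool_rot: [180.0, -0.0, 180.0]
wrist_force: [0.4, -0.1, 0.2]
grip_width: -0.004
grasp_force: 0.0
```

{"method": "arm_command", "body": {"commands": [0,0,0.06,0,0,0,0,0,0,0,0,0]}}

```text
time_s: 23.45
ee_pos: [0.6388, -0.2036, -0.0092]
tool_rot: [180.0, -0.0, 180.0]
wrist_force: [0.6, -0.8, -0.8]
grip_width: 0.004
grasp_force: 0.0
```

{"method": "arm_command", "body": {"commands": [0,0,0.06,0,0,0,0,0,0,0,0,0]}}

```text
time_s: 23.75
ee_pos: [0.6388, -0.2036, -0.0122]
tool_rot: [180.0, -0.0, 180.0]
wrist_force: [-0.1, -0.5, 0.7]
grip_width: -0.004
grasp_force: 0.0
```

{"method": "arm_command", "body": {"commands": [0,0,0.06,0,0,0,0,0,0,0,0,0]}}

```text
time_s: 24.05
ee_pos: [0.6388, -0.2036, -0.0151]
tool_rot: [180.0, -0.0, 180.0]
wrist_force: [-0.1, 0.4, -0.6]
grip_width: -0.003
grasp_force: 0.0
```

{"method": "arm_command", "body": {"commands": [0,0,0.06,0,0,0,0,0,0,0,0,0]}}

```text
time_s: 24.35
ee_pos: [0.6388, -0.2036, -0.0182]
tool_rot: [180.0, -0.0, 180.0]
wrist_force: [-1.0, 1.1, 0.1]
grip_width: -0.003
grasp_force: 0.0
```

{"method": "arm_command", "body": {"commands": [0,0,0.04,0,0,0,0,0,0,0,0,0]}}

```text
time_s: 24.65
ee_pos: [0.6388, -0.2036, -0.0201]
tool_rot: [180.0, -0.0, 180.0]
wrist_force: [-0.2, 0.1, -0.1]
grip_width: 0.002
grasp_force: 0.0
```

{"method": "arm_command", "body": {"commands": [0,0,0.04,0,0,0,0,0,0,0,0,0]}}

```text
time_s: 24.95
ee_pos: [0.6392, -0.2038, -0.0212]
tool_rot: [-180.0, 0.0, 180.0]
wrist_force: [-1.4, 0.7, 5.2]
grip_width: 0.001
grasp_force: 2.7
```

The shut tips really end 21 mm above the reported TCP. I rise and move over the ridge (risen top centre expected at x≈0.508, z≈0.097), with the jaws partly open.

{"method": "arm_command", "body": {"commands": [0,0,-0.1,0,0,0,-0.3,0,0,0,-0.5,0,0,0,-0.5,0,0,0,-0.5,0,0,0,-0.5,0,0,0,-0.5,0,0,0,0,0], "jaw": -0.2, "grip_force": 30}}

```text
time_s: 25.75
ee_pos: [0.6415, -0.2049, 0.1287]
tool_rot: [-179.8, 0.5, 180.0]
wrist_force: [1.1, -0.1, 0.5]
grip_width: 0.399
grasp_force: 0.0
```

{"method": "arm_command", "body": {"commands": [0.5,0,0,0,0.5,0,0,0,0.5,0,0,0,0.5,0,0,0,0.5,0,0,0,0.1,0,0,0,0,0,0,0,0,0,0,0]}}

```text
time_s: 26.55
ee_pos: [0.5099, -0.2039, 0.1233]
tool_rot: [-180.0, 0.1, 180.0]
wrist_force: [0.7, -0.7, -0.2]
grip_width: 0.401
grasp_force: 0.0
```

Run:
```python
from h import *
im=save("wrist","w6"); P=imaging.camera_params("wrist"); s=ctrl.sense(); print(s["ee_pos"],s["grip_width"])
for x in(.483,.508,.533): print(proj("wrist",(x,-.2035,.097+(x-.508)*.11),P).round(1))
```

```text
[ 0.50994357 -0.20389038  0.12312775] 0.4002386199892528
[274.6 191.4]
[274.5 229.9]
[274.5 266.6]
```

View pics/w6.png

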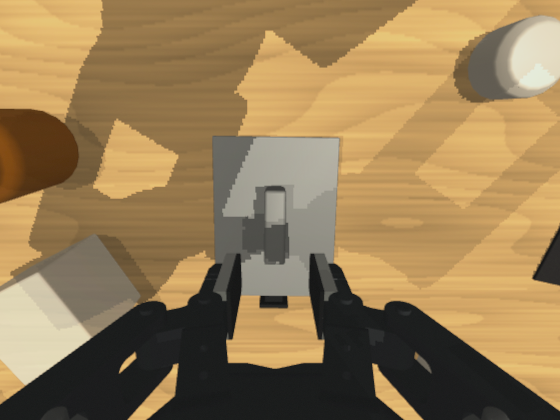

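The ridge spans (275, 186..264), centred between the open fingers and matching the prediction. The tab is still whole at (273,302). I descend and pinch.

{"method": "arm_command", "body": {"commands": [0.02,0,0.3,0,0,0,0.3,0,0,0,0.3,0,0,0,0.25,0,0,0,0.13,0,0,0,0,0,0,0,0,0]}}

```text
time_s: 27.3
ee_pos: [0.5083, -0.2038, 0.0592]
tool_rot: [-180.0, 0.0, 180.0]
wrist_force: [0.3, -1.0, 0.7]
grip_width: 0.401
grasp_force: 0.0
```

{"method": "arm_command", "body": {"commands": [0,0,0.02,0,0,0,0,0,0,0,0,0,0,0,0,0,0,0,0,0,0,0,0,0], "jaw": -1, "grip_force": 30}}

```text
time_s: 27.9
ee_pos: [0.5084, -0.2039, 0.0585]
tool_rot: [-180.0, 0.1, 180.0]
wrist_force: [-0.2, -0.3, 3.7]
grip_width: 0.151
grasp_force: 34.4
```

{"method": "arm_command", "body": {"commands": [0,0,-0.05,0,0,0,-0.1,0,0,0,-0.1,0,0,0,-0.1,0,0,0,-0.1,0,0,0,0,0]}}

```text
time_s: 28.5
ee_pos: [0.5084, -0.204, 0.0815]
tool_rot: [-179.9, 0.1, 180.0]
wrist_force: [0.7, -0.2, -1.7]
grip_width: 0.156
grasp_force: 33.7
```

{"method": "arm_command", "body": {"commands": [0,0,-0.2,0,0,0,-0.4,0,0,0,-0.4,0,0,0,-0.2,0,-0.05,0.2,0,0,-0.05,0.4,0,0,-0.05,0.4,0,0,-0.05,0.5,0,0,0,0.5,0,0,0,0.5,0,0]}}

```text
time_s: 29.5
ee_pos: [0.5171, -0.0767, 0.1394]
tool_rot: [179.9, -0.1, 180.0]
wrist_force: [0.0, -0.9, -1.5]
grip_width: 0.157
grasp_force: 33.7
```

{"method": "arm_command", "body": {"commands": [-0.05,0.5,0,0,-0.05,0.5,0,0,-0.05,0.5,0,0,0,0.5,0,0,0,0.5,0,0,0,0.5,0,0,0,0.5,0,0,0,0.5,0,0,0,0.4,0,0,0,0.2,0,0]}}

```text
time_s: 30.5
ee_pos: [0.5241, 0.1536, 0.1394]
tool_rot: [180.0, -0.1, -179.9]
wrist_force: [-0.2, 0.5, -2.1]
grip_width: 0.15
grasp_force: 33.7
```

{"method": "arm_command", "body": {"commands": [0,0,0,0.6,0,0,0,0.6,0,0,0,0.6,0,0,0,0,0,0,0,0,0,0,0,0]}}

```text
time_s: 31.1
ee_pos: [0.5252, 0.1512, 0.1402]
tool_rot: [-180.0, -0.0, 167.7]
wrist_force: [0.1, -0.4, -1.6]
grip_width: 0.154
grasp_force: 33.7
```

{"method": "arm_command", "body": {"commands": [-0.02,0.06,0.3,0,0,0,0.5,0,0,0,0.5,0,0,0,0.5,0,0,0,0.4,0,0,0,0.1,0,0,0,0,0,0,0,0,0]}}

```text
time_s: 31.9
ee_pos: [0.528, 0.1541, 0.0265]
tool_rot: [180.0, 0.1, 167.6]
wrist_force: [-0.4, 0.2, -1.3]
grip_width: 0.151
grasp_force: 33.6
```

{"method": "arm_command", "body": {"commands": [0,0,0.06,0,0,0,0,0,0,0,0,0]}}

```text
time_s: 32.2
ee_pos: [0.5274, 0.1541, 0.023]
tool_rot: [180.0, 0.1, 167.6]
wrist_force: [-0.8, -0.1, -1.1]
grip_width: 0.156
grasp_force: 33.6
```

```bash
python3 st.py|head -1
```

```text
[ 0.08 -0.17 -1.71] [-0.02   0.003  0.005] [0.5271 0.1541 0.0226] 32.5
```

Lowering gently until it touches, with the grip eased to 20 N so the cover can level itself.

{"method": "arm_command", "body": {"commands": [0,0,0.04,0,0,0,0.04,0,0,0,0,0,0,0,0,0], "grip_force": 20}}

```text
time_s: 32.9
ee_pos: [0.5269, 0.154, 0.0183]
tool_rot: [-180.0, -0.0, 167.6]
wrist_force: [-0.5, -0.1, -2.4]
grip_width: 0.157
grasp_force: 33.6
```

{"method": "arm_command", "body": {"commands": [0,0,0.04,0,0,0,0,0,0,0,0,0]}}

```text
time_s: 33.2
ee_pos: [0.527, 0.1541, 0.0164]
tool_rot: [-180.0, -0.0, 167.6]
wrist_force: [0.4, -1.0, -1.5]
grip_width: 0.159
grasp_force: 33.7
```

{"method": "arm_command", "body": {"commands": [0,0,0.04,0,0,0,0,0,0,0,0,0]}}

```text
time_s: 33.5
ee_pos: [0.528, 0.1541, 0.0151]
tool_rot: [180.0, 0.1, 167.6]
wrist_force: [2.2, -0.2, 3.1]
grip_width: 0.152
grasp_force: 34.4
```

{"method": "arm_command", "body": {"commands": [0,0,0.04,0,0,0,0,0,0,0,0,0]}}

```text
time_s: 33.8
ee_pos: [0.5291, 0.154, 0.0135]
tool_rot: [179.9, 0.2, 167.6]
wrist_force: [3.5, -0.8, 5.8]
grip_width: 0.155
grasp_force: 34.8
```

{"method": "arm_command", "body": {"commands": [0,0,0.04,0,0,0,0,0,0,0,0,0], "jaw": -1, "grip_force": 20}}

```text
time_s: 34.1
ee_pos: [0.5299, 0.1539, 0.0119]
tool_rot: [179.9, 0.3, 167.6]
wrist_force: [3.6, -1.6, 5.6]
grip_width: 0.155
grasp_force: 35.0
```

{"method": "arm_command", "body": {"commands": [0,0,0.04,0,0,0,0,0,0,0,0,0]}}

```text
time_s: 34.4
ee_pos: [0.5303, 0.1539, 0.0101]
tool_rot: [179.9, 0.4, 167.6]
wrist_force: [5.3, -1.5, 6.8]
grip_width: 0.15
grasp_force: 35.2
```

{"method": "arm_command", "body": {"commands": [0,0,0.04,0,0,0,0,0,0,0,0,0]}}

```text
time_s: 34.7
ee_pos: [0.5306, 0.1539, 0.009]
tool_rot: [179.9, 0.4, 167.6]
wrist_force: [3.2, -2.2, 13.8]
grip_width: 0.152
grasp_force: 36.2
```

The force jumped at TCP z ≈ 0.009, exactly where the cover should be level. I relieve the load, release and rise.

{"method": "arm_command", "body": {"commands": [0,0,-0.04,0,0,0,0,0]}}

```text
time_s: 34.9
ee_pos: [0.5273, 0.1541, 0.009]
tool_rot: [180.0, 0.0, 167.6]
wrist_force: [0.4, 0.4, 7.4]
grip_width: 0.156
grasp_force: 35.4
```

{"method": "arm_command", "body": {"commands": [0,0,0,0,0,0,0,0,0,0,0,0,0,0,0,0], "jaw": -0.2}}

```text
time_s: 35.3
ee_pos: [0.5266, 0.1541, 0.0081]
tool_rot: [-180.0, -0.1, 167.6]
wrist_force: [-0.4, -0.2, -0.1]
grip_width: 0.402
grasp_force: 0.0
```

{"method": "arm_command", "body": {"commands": [0,0,-0.1,0,0,0,-0.3,0,0,0,-0.5,0,0,0,-0.5,0,0,0,-0.5,0,0,0,-0.5,0,0,0,-0.5,0,0,0,-0.5,0,0,0,-0.5,0,0,0,0,0]}}

```text
time_s: 36.3
ee_pos: [0.5292, 0.1543, 0.2077]
tool_rot: [179.9, 0.4, 167.6]
wrist_force: [0.1, 0.2, -0.6]
grip_width: 0.403
grasp_force: 0.0
```

Run:
```python
from h import *
a=save("wrist","w7"); b=imaging.grab_frame("scene"); s=ctrl.sense(); print(s["ee_pos"],s["time_s"])
P=imaging.camera_params("wrist")
p=[proj("wrist",np.array([.527,.154,.022]),P).round(0)]; print(p)
b=cv2.resize(b[120:330,110:390],(560,420),interpolation=cv2.INTER_CUBIC)
a=cv2.resize(a,(240,180))
b[:180,320:]=a
cv2.imwrite("pics/f1.png",b[:,:,::-1])
```

```text
[0.52717248 0.15410406 0.20405092] 36.4
[array([274., 181.])]
```

View pics/f1.png

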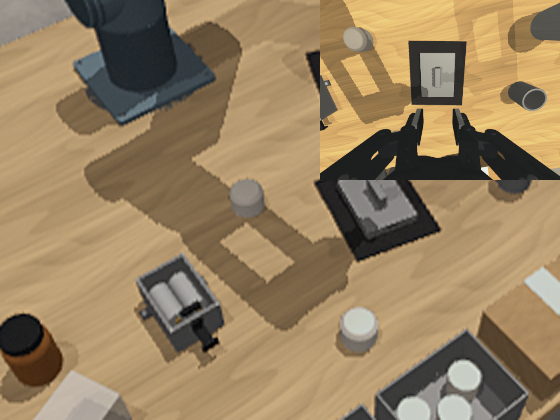

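The box is open at (180,300) with its tab whole. The cover lies flat and upright in the middle of the mat at (378,205), and everything else is where it was. Handing in.

```bash
python3 -c "
from workcell import hand_in; print(hand_in())"
```

```text
the job is handed in; nothing more can be done
None
```

The battery box is open with its thumb tab unbroken (released at about 10–11 N), the cover lies flat and right way up in the middle of the right-most mat, nothing else looked moved, and the job was handed in at about 36 s; no verdict was returned.

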